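# Hang the hook-on tube holder on the slotted upright

### The arm

A 6-joint arm with a two-finger parallel gripper is mounted at the origin on a cart in front of the work surface, level with it; the furniture and walls round the work are solid. World frame = base frame: x ahead of the robot, y to its left, z up, the work surface at z = 0. Lengths are in m, angles in rad, forces in N, time in s.
With the tool pointing down it reaches from about 0.35 to 0.725 m from the base axis. Payload 4.3 kg.
Tool frame: the origin (TCP) lies at the very end of the fingers, on their centre line; the grasp point (between the pads) lies arm.hold_point_z behind it (arm.hold_point_z is the distance from the TCP to the grasp point, in m); z points along the fingers, y is the line along which they close (so a half turn about z gives the same grasp; the last joint's range is limited). The gripper opens to 85 mm and grips with 20 to 120 N. Pads are 22 mm wide; open, the fingers measure 114 mm over their backs; the gripper's body (76 mm by 85 mm) begins 54 mm behind the grasp point. The pads swing forward as they close: fully open they stand 13 mm farther back than shut.
Start: joints at [-1.41, 0.377, 0.081, 1.274, 0, 1.46], TCP at [0.154, -0.554, 0.231] pointing down, gripper open.
Joint ranges: [-2.72, 2.72], [-0.84, 1.66], [-1.02, 1.22], [-1.77, 2.12], [-1.37, 1.28], [-3.14, 3.14]. Speed limits (rad/s): [2.57, 2.57, 3.14, 3.14, 3.14, 3.14].

### API

Orientations are given as a 3x3 rotation matrix whose columns are the frame's x, y, z axes.
In Python, from cell import arm, grab_frame, calibration, workorder, spotter gives the robot as it stands. The module is installed in compiled form; this text tells all that it offers.
- The arm moves only by the tool play_rows, never from a script. Its argument "targets" is one flat list of numbers, 7 for each row, row after row: the turn, a rotation vector about the tool's x, y, z in rad, then the shift along the tool's x, y, z in m, then the opening, from 0 (shut) to 1 (fully open). In form: [ax, ay, az, x, y, z, hand, ax, ay, az, x, y, z, hand, ...]. A call has 1 to 10 rows; each row shifts and turns the commanded pose from where the row before left it, along the tool's axes as they then stand; what a row does not reach is not made up. A row lasts 1/8 s, in which the tool goes at most 62.5 mm and 10.7 degrees, less where a joint would pass 70% of its speed; a pose out of reach is approached as far as the arm can. A call is refused whole if a number of a shift passes 0.0625 or a number of a turn 0.188, either way. A call with a gripper value outside its range is refused whole. The fingers move at their own pace and stop on an object; "grip_force" is the grip in N (left out, the last holds). Time passes only in rows, so rows that do not move let the fingers close. It gives the time, the measured TCP pose, the force, the opening and the grip force at its end, in the units of the state.
- arm.get_state(): the state, without advancing time (a new reading comes with each control period).
- grab_frame(name): name is "scene" or "top"; returns the picture (480x640x3 uint8, red, green, blue); there is no depth.
- calibration(name): a dict with "fx", "fy", "cx", "cy" (pixels), "xyz" and "rotation" of the camera in the world. Camera axes: x right, y down, z forward; pixel columns grow to the right and rows downward; lengths in m; the calibration is good to about 2 mm. A picture is of the moment at which its call begins. calibration takes no time and is no camera call.
- workorder.job_done(): hands the job in; it is judged then, once.
Trained networks look in the newest picture that a camera, given by its name, has taken for a name from the list of things; names that differ only in an ending like _2 or _b are one class to them, and where a whole thing is asked for, a point or a joint stands for the part that bears it (a point fixed in the world has none). Each returns a list of dicts, best first, with "confidence" (0 to 1); they miss things now and then, are a little off and sometimes report something else, mostly with a low value. They report only what shows in the picture. A call takes as long as a camera call.
- spotter.spot_in(camera, name): "xyz" ([x, y, z] in m, in world coordinates, good to about 4 mm: the middle of the surface that is visible of it).
- spotter.silhouettes(camera, name): "mask" (480x640 bool, what is visible of it).
The state is a dict: "clock": time; "joint_pos": joint angles; "qd": joint speeds; "joint_torque": joint torques, N m; "eef_pos": TCP position; "ee_rot": TCP orientation; "ft_force": force on the tool from outside, world axes, zero at the start; "moment": the same for the moment, N m; "opening": opening from 0.0 (shut) to 1.0 (fully open); "gripper_force": force on a finger pad.
Only numpy, scipy, OpenCV 4.12 (cv2) and the standard library are available. Lean on these libraries where they do the work, as an engineer would, in place of code of your own. Each camera call takes 0.05 s, during which the arm holds its last target. There are 200 camera calls.

### The job

Hang the blue tube holder on the grey slotted upright: put its two hook tabs through the upper pair of slots until its back meets the panel, then lower it until the hooks are fully down on the slots' lower edges, and let go so that it hangs there level. Leave the orange holder, which has no hooks, where it stands.

Things in the scene. Friction and masses are not known exactly. Their poses are not given: they have to be found in the camera images.
- blue_holder_grip (a point): Blue plastic tube holder, 0.25 kg, standing: shelf 90 (x) by 84 (y) mm with four holes, back plate 62 high at its +x end, and in its middle a grip tongue 12 mm thick (y), 36 long (x), to be gripped across y from above. Point: middle of the tongue, 72.5 mm above the underside, 27.5 below the tongue's top. Own x points to the back, z up. Rear face of the back plate: 45 mm away along +x.
- blue_holder_hooks (a point): Midway between its two steel hook tabs, on the back plate's rear face, at the height of the tabs' undersides; from the grip point 45 mm along x, 24.5 down. Axes as the grip. The tabs, at y = +26 and -26 mm, are 8 wide, 6 thick and stick out 19 mm along +x; at their ends a slanting lip hangs down to 15 mm below the undersides, leaving a gap to the back plate of 7 mm at the root, 14 at the tip.
- upper_row (a point): Fixed grey upright: panel 124 mm wide, 4 thick, 202 high, its foot 20 mm in front; two rows of two slots 28 wide, 38 high, centres y = +26, -26. Point: front face, midway between the upper slots, at their lower edges (150 over the worktop; lower row 70 below). x points into the panel, z up. Hung, the hooks point coincides with this; to go in, carry it 16 to 30 mm higher until the back meets the panel.
- orange_holder_grip (a point): Orange holder of the same shape and size, without hook tabs, standing on the worktop; the point is in the middle of its grip tongue, 72.5 mm above its underside. Not to be moved.

How it is judged:
By the outcome, as a careful person would: the job done as asked, in the order asked, and still so for the second after the job is handed in, with the robot touching nothing.
It also fails if it takes over 38 s, if anything falls off the work surface, if the arm or the gripper's body presses on something with over 40 N, if the wrist force passes 120 N, or if a joint passes its speed limit or range.

## Working session

There is one attempt and no reset: what is moved stays moved. The work goes in short steps, Python scripts to look and compute and a tool call to move; the robot and the scene stay as the last step left them, time stands still between calls to the robot, and variables do not carry over. Pictures are saved under pics/ and viewed, at most 10 in all, crops included, and the job is handed in when it is done.

Besides the shell and the picture viewer there is one more tool, called after "Emit:" by a JSON object that holds its "api" and its "payload". play_rows: Moves the arm, as the interface text tells. Its arguments: {"type":"object","properties":{"targets":{"type":"array"},"grip_force":{"type":"number"}},"required":["targets"]}

```bash
mkdir -p pics
python3 - <<'E'
from cell import arm, grab_frame, calibration, spotter
import cv2,numpy as np
np.set_printoptions(precision=4,suppress=True)
s=arm.get_state();print(s,arm.hold_point_z)
ims=[]
for c in("scene","top"):
    im=grab_frame(c);cv2.imwrite(f"pics/{c}0.png",im[:,:,::-1])
    print(c,calibration(c))
    for n in("blue_holder_grip","blue_holder_hooks","upper_row","orange_holder_grip"):
        print(n,[(np.round(d["xyz"],4),round(d["confidence"],2)) for d in spotter.spot_in(c,n)])
E
```

```text
{'clock': 0.0, 'joint_pos': array([-1.4103,  0.3781,  0.0796,  1.2744, -0.    ,  1.4605]), 'qd': array([ 0.0013,  0.0008,  0.0014, -0.0003,  0.0009, -0.0013]), 'joint_torque': array([  0.0011, -46.3606,  26.9873,   0.0207,  -0.    ,  -0.    ]), 'eef_pos': array([ 0.1537, -0.5534,  0.2304]), 'ee_rot': array([[ 0.9636,  0.2675, -0.0003],
       [ 0.2675, -0.9636,  0.002 ],
       [ 0.0002, -0.002 , -1.    ]]), 'ft_force': array([-0.4108,  0.185 , -0.5097]), 'moment': array([ 0.0195,  0.0539, -0.0318]), 'gripper_force': 0.0, 'opening': 0.9970219784930154} 0.0187
scene {'fx': 509.336865131252, 'fy': 509.336865131252, 'cx': 322.8859530254466, 'cy': 243.55050214665198, 'xyz': array([0.0336, 0.4818, 0.8354]), 'rotation': array([[-0.4684, -0.6624,  0.5846],
       [-0.8834,  0.3403, -0.3223],
       [ 0.0146, -0.6674, -0.7446]])}
blue_holder_grip [(array([0.5142, 0.1933, 0.0057]), 0.86)]
blue_holder_hooks [(array([0.5129, 0.1943, 0.0101]), 0.71)]
upper_row [(array([ 0.6711, -0.0034,  0.0761]), 0.67)]
orange_holder_grip []
top {'fx': 469.43978396150095, 'fy': 469.43978396150095, 'cx': 320.15218916429944, 'cy': 238.75576930524477, 'xyz': array([0.4655, 0.1899, 0.9625]), 'rotation': array([[ 0.0145, -0.9897,  0.1421],
       [-0.9997, -0.0119,  0.0192],
       [-0.0173, -0.1424, -0.9897]])}
blue_holder_grip [(array([0.5165, 0.1886, 0.0074]), 0.89)]
blue_holder_hooks [(array([0.5138, 0.1845, 0.009 ]), 0.56)]
upper_row [(array([ 0.6663, -0.0217,  0.0113]), 0.65)]
orange_holder_grip [(array([0.5234, 0.3483, 0.0107]), 0.88)]
```

View pics/scene0.png

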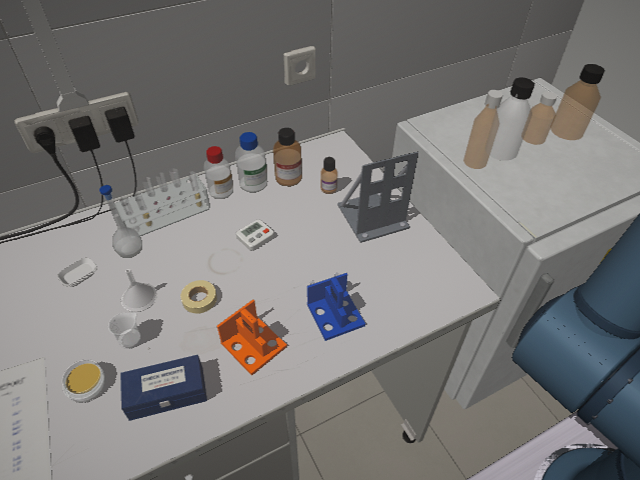

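View pics/top0.png

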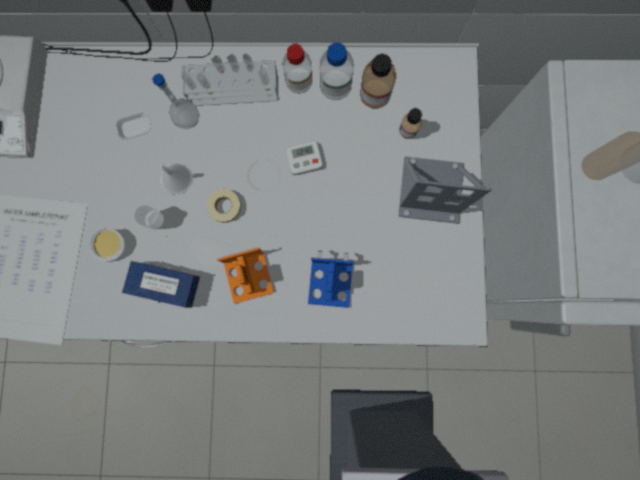

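Run:
```python
import cv2,numpy as np
a=cv2.imread("pics/scene0.png");b=cv2.imread("pics/top0.png")
f=lambda im,x,y,s=66,h=66:cv2.resize(im[y:y+h,x:x+s],(396,396*h//s),interpolation=cv2.INTER_CUBIC)
cv2.imwrite("pics/blue.png",np.hstack([f(a,300,272),f(b,300,246)]))
g=lambda im,x,y:cv2.resize(im[y:y+98,x:x+98],(392,392),interpolation=cv2.INTER_CUBIC)
cv2.imwrite("pics/up.png",np.hstack([g(a,330,148),g(b,395,140)]))
```

```text
(no output)
```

View pics/blue.png

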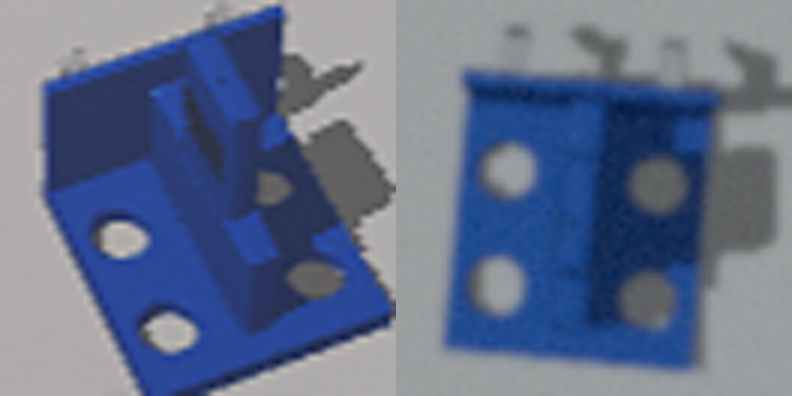

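View pics/up.png

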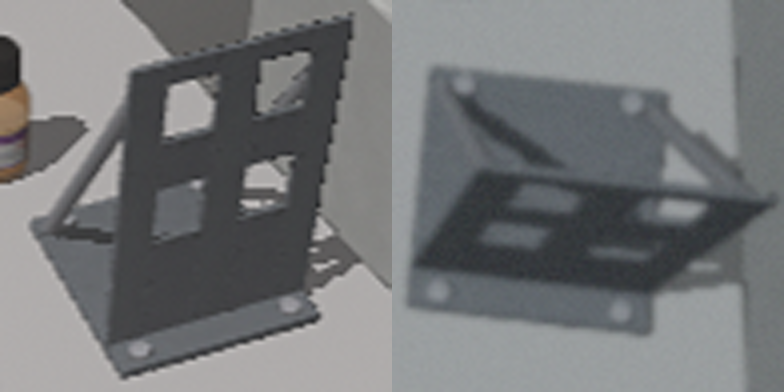

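```bash
cat > fit.py <<'E'
import cv2,numpy as np
from scipy.optimize import least_squares,minimize
from cell import calibration
C={c:calibration(c) for c in("scene","top")}
def proj(c,P):
    k=C[c];q=(np.atleast_2d(P)-k["xyz"])@k["rotation"]
    return q[:,:2]/q[:,2:]*k["fx"]+[k["cx"],k["cy"]]
def place(p,L):
    c,s=np.cos(p[2]),np.sin(p[2]);L=np.atleast_2d(L)
    return np.c_[p[0]+c*L[:,0]-s*L[:,1],p[1]+s*L[:,0]+c*L[:,1],L[:,2]]
def box(a,b,c,d,e,f): return np.array([[x,y,z] for x in(a,b) for y in(c,d) for z in(e,f)])/1e3
# holder in grip axes, z from underside
HB=[box(-45,45,-42,42,0,6),box(39,45,-42,42,0,62),box(-18,18,-6,6,0,100)]
def sil(c,p,S=8):
    m=np.zeros((480,640),np.uint8)
    for B in HB:
        h=cv2.convexHull(np.float32(proj(c,place(p,B))))
        cv2.fillConvexPoly(m,np.int32(np.round(h*256)),255,cv2.LINE_AA,8)
    return m/255.
def fill(m):
    cs,_=cv2.findContours(m.astype(np.uint8),cv2.RETR_EXTERNAL,cv2.CHAIN_APPROX_NONE)
    o=np.zeros((480,640),np.uint8);cv2.drawContours(o,[max(cs,key=cv2.contourArea)],-1,1,-1);return o
E
python3 - <<'E'
from fit import *
np.set_printoptions(precision=4,suppress=True)
M={}
for c,(x,y) in dict(scene=(335,305),top=(331,282)).items():
    im=cv2.imread(f"pics/{c}0.png").astype(int)
    m=(im[:,:,0]-im[:,:,2]>35); r=np.zeros_like(m);r[y-50:y+50,x-45:x+45]=1;M[c]=fill(m&r)
for cs in(["scene"],["top"],["scene","top"]):
    f=lambda p:sum(np.abs(sil(c,p)-M[c]).sum() for c in cs)
    b=min((minimize(f,[.515,.19,w],method="Nelder-Mead",options=dict(initial_simplex=np.array([[.51,.18,w],[.53,.185,w],[.515,.20,w],[.515,.19,w+.1]]))) for w in(-.1,.0,.1)),key=lambda r:r.fun)
    print(cs,b.x,b.fun,[M[c].sum() for c in cs])
# upright points
def P(y,z):return [0,y/1e3,z/1e3]
sc=[((133,72),P(62,202)),((350,17),P(-62,202))]
for yc,zc,q in[(26,150,[(167,83),(218,72),(213,128),(164,140)]),(-26,150,[(257,64),(311,52),(306,106),(253,118)]),(26,80,[(157,188),(207,178),(202,232),(152,242)]),(-26,80,[(247,163),(297,154),(291,208),(243,217)])]:
    sc+=list(zip(q,[P(yc+14,zc+38),P(yc-14,zc+38),P(yc-14,zc),P(yc+14,zc)]))
tp=[((88,172),P(62,202)),((378,203),P(-62,202)),((25,265),P(62,4)),((259,291),P(-62,4))]
D={"scene":(np.array([a for a,_ in sc])/4+[330,148]-.4,np.array([b for _,b in sc])),"top":(np.array([a for a,_ in tp])/4+[395,140]-.4,np.array([b for _,b in tp]))}
for cs in(["scene"],["top"],["scene","top"]):
    r=least_squares(lambda p:np.concatenate([(proj(c,place(p,D[c][1]))-D[c][0]).ravel() for c in cs]),[.67,0,0],x_scale=[.01,.01,.1])
    print(cs,r.x,np.sqrt(np.mean(r.fun**2)))
E
```

```text
['scene'] [ 0.513   0.186  -0.0492] 151.8 [np.uint64(2442)]
['top'] [ 0.5111  0.1871 -0.0761] 121.99215686274509 [np.uint64(1972)]
['scene', 'top'] [ 0.512   0.1866 -0.0656] 289.81176470588235 [np.uint64(2442), np.uint64(1972)]
['scene'] [ 0.6681 -0.0168 -0.1185] 0.6374106440050246
['top'] [ 0.6661 -0.0155 -0.1004] 1.3108268532112002
['scene', 'top'] [ 0.6674 -0.0163 -0.1079] 0.8648102903097161
```

Run:
```python
from fit import *
def ray(c,u,v):
    k=C[c];d=k["rotation"]@[(u-k["cx"])/k["fx"],(v-k["cy"])/k["fy"],1];return k["xyz"],d/np.linalg.norm(d)
for a,b in[((530,245),(568,300)),((397,125),(555,62))]:
    (o,d),(p,e)=ray("scene",*a),ray("top",*b)
    t=np.linalg.lstsq(np.c_[d,-e],p-o,rcond=None)[0];print(o+t[0]*d,p+t[1]*e)
```

```text
[ 0.4852132  -0.30182942 -0.01738103] [ 0.48543231 -0.30156207 -0.01751064]
[ 1.01972578 -0.29761029 -0.02801765] [ 1.01206282 -0.30895294 -0.02653149]
```

Emit:
{"api": "play_rows", "payload": {"targets": [0,0,0.1685,0,0,0,1,0,0,0.1685,0,0,0,1,0,0,0,0.0224,-0.052,0,1,0,0,0,0.0224,-0.052,0,1,0,0,0,0.0224,-0.052,0,1,0,0,0,0.0224,-0.052,0,1,0,0,0,0.0224,-0.052,0,1,0,0,0,0.0224,-0.052,0,1,0,0,0,0.0224,-0.052,0,1,0,0,0,0.0224,-0.052,0,1], "grip_force": 50}}

```text
clock: 1.75
eef_pos: [0.3609, -0.1493, 0.2317]
ee_rot: [[0.998, -0.067, 0.001], [-0.067, -0.998, -0.001], [0.001, 0.001, -1.0]]
ft_force: [0.6, -0.5, -0.5]
opening: 0.998
gripper_force: 0.0
```

Emit:
{"api": "play_rows", "payload": {"targets": [0,0,0,0.0185,-0.0495,0.01,1,0,0,0,0.0185,-0.0495,0.01,1,0,0,0,0.0185,-0.0495,0.01,1,0,0,0,0.0185,-0.0495,0.01,1,0,0,0,0.0185,-0.0495,0.01,1,0,0,0,0.0185,-0.0495,0.01,1,0,0,0,0.0185,-0.0495,0.01,1,0,0,0,0,0,0,1]}}

```text
clock: 2.75
eef_pos: [0.5073, 0.1083, 0.1644]
ee_rot: [[0.999, 0.048, -0.005], [0.048, -0.997, 0.067], [-0.001, -0.068, -0.998]]
ft_force: [-0.2, -0.8, -0.5]
opening: 1.0
gripper_force: 0.0
```

```bash
cat > rel.py <<'E'
from cell import arm
import numpy as np,sys
np.set_printoptions(precision=4,suppress=True)
def rel(t,yaw):
    s=arm.get_state();R=s["ee_rot"];x=R[:,0]
    D=np.array([[np.cos(yaw),np.sin(yaw),0],[np.sin(yaw),-np.cos(yaw),0],[0,0,-1]])
    from scipy.spatial.transform import Rotation as Q
    print("t",s["clock"],"pos",s["eef_pos"],"F",s["ft_force"],"open",s["opening"])
    print("turn",Q.from_matrix(R.T@D).as_rotvec(),"shift(tool)",R.T@(np.array(t)-s["eef_pos"]),"world",np.array(t)-s["eef_pos"])
if __name__=="__main__":
    a=[float(v) for v in sys.argv[1:]];rel(a[:3],a[3])
E
python3 rel.py .512 .1866 .054 -.066
```

```text
t 2.75 pos [0.5073 0.1083 0.1644] F [-0.2181 -0.8041 -0.4819] open 1.0003345461447715
turn [-0.0675  0.0053  0.114 ] shift(tool) [ 0.0086 -0.0703  0.1154] world [ 0.0047  0.0783 -0.1104]
```

```bash
python3 -c "
from cell import arm
s=arm.get_state();print(s['joint_pos'].round(3),s['qd'].round(3))"
```

```text
[ 0.047  0.29  -0.221  1.061  0.068  3.141] [-0.022 -0.033 -0.026  0.022 -0.021  0.   ]
```

Emit:
{"api": "play_rows", "payload": {"targets": [0,0,0,0,0,0,1]}}

```text
clock: 2.88
eef_pos: [0.5062, 0.1071, 0.1651]
ee_rot: [[0.999, 0.046, -0.005], [0.046, -0.997, 0.067], [-0.002, -0.067, -0.998]]
ft_force: [0.2, -0.1, 0.9]
opening: 0.998
gripper_force: 0.0
```

```bash
python3 -c "
from cell import arm
s=arm.get_state();print(s['joint_pos'].round(3),s['qd'].round(3))"; python3 rel.py .512 .1866 .054 -.066
```

```text
[ 0.045  0.287 -0.223  1.062  0.067  3.141] [-0.007 -0.012 -0.008  0.001  0.     0.   ]
t 2.875 pos [0.5062 0.1071 0.1651] F [ 0.2168 -0.0769  0.8933] open 0.9984423071474238
turn [-0.0669  0.0054  0.112 ] shift(tool) [ 0.0097 -0.0716  0.1162] world [ 0.0058  0.0795 -0.1111]
```

Emit:
{"api": "play_rows", "payload": {"targets": [0,0,-0.18,0,0,0,1,-0.067,0.005,0,0,0,0,1,0,0,-0.18,0,0,0,1,0,0,-0.18,0,0,0,1,0,0,-0.18,0,0,0,1,0,0,-0.18,0,0,0,1,0,0,-0.18,0,0,0,1,0,0,-0.18,0,0,0,1,0,0,-0.18,0,0,0,1,0,0,-0.18,0,0,0,1]}}

```text
clock: 4.12
eef_pos: [0.5061, 0.1065, 0.1656]
ee_rot: [[-0.099, 0.995, 0.016], [0.995, 0.099, 0.003], [0.001, 0.016, -1.0]]
ft_force: [-0.1, -0.1, -0.6]
opening: 1.001
gripper_force: 0.0
```

Emit:
{"api": "play_rows", "payload": {"targets": [0,0,-0.18,0,0,0,1,0,0,-0.18,0,0,0,1,0,0,-0.18,0,0,0,1,0,0,-0.18,0,0,0,1,0,0,-0.18,0,0,0,1,0,0,-0.18,0,0,0,1,0,0,-0.18,0,0,0,1,0,0,0,0,0,0,1]}}

```text
clock: 5.12
eef_pos: [0.5062, 0.1067, 0.1656]
ee_rot: [[-0.976, 0.217, 0.016], [0.217, 0.976, 0.003], [-0.015, 0.006, -1.0]]
ft_force: [-0.2, -0.4, -0.8]
opening: 1.001
gripper_force: 0.0
```

```bash
python3 -c "
from cell import arm
s=arm.get_state();print(s['joint_pos'].round(3),s['qd'].round(3))"; python3 rel.py .512 .1866 .054 3.0756
```

```text
[ 0.084  0.277 -0.235  1.043  0.002  0.303] [ 0.004  0.005  0.002 -0.002  0.002  0.046]
t 5.125 pos [0.5062 0.1067 0.1656] F [-0.1628 -0.4036 -0.8299] open 1.0009620739070575
turn [ 0.0053  0.0156 -0.153 ] shift(tool) [0.0134 0.0785 0.1119] world [ 0.0058  0.0799 -0.1116]
```

Emit:
{"api": "play_rows", "payload": {"targets": [0.005,0.016,-0.153,0,0,0,1,0,0,0,0,0.04,0,1,0,0,0,0,0.04,0,1,0,0,0,0,0,0,1]}}

```text
clock: 5.62
eef_pos: [0.5116, 0.1889, 0.1654]
ee_rot: [[-0.998, 0.063, -0.0], [0.063, 0.998, 0.001], [0.0, 0.001, -1.0]]
ft_force: [0.2, -0.2, 0.3]
opening: 1.004
gripper_force: 0.0
```

```bash
python3 rel.py .512 .1866 .054 3.0756;python3 - <<'E'
from cell import grab_frame
import cv2,numpy as np
a=grab_frame("scene")[:,:,::-1];b=grab_frame("top")[:,:,::-1]
f=lambda im,x,y:cv2.resize(im[y:y+130,x:x+130],(390,390),interpolation=cv2.INTER_CUBIC)
cv2.imwrite("pics/pre.png",np.hstack([f(a,270,210),f(b,265,215)]))
E
```

```text
t 5.625 pos [0.5116 0.1889 0.1654] F [ 0.1555 -0.1836  0.349 ] open 1.0041920068341201
turn [ 0.001  -0.0003  0.0031] shift(tool) [-0.0006 -0.0023  0.1114] world [ 0.0004 -0.0023 -0.1114]
```

View pics/pre.png

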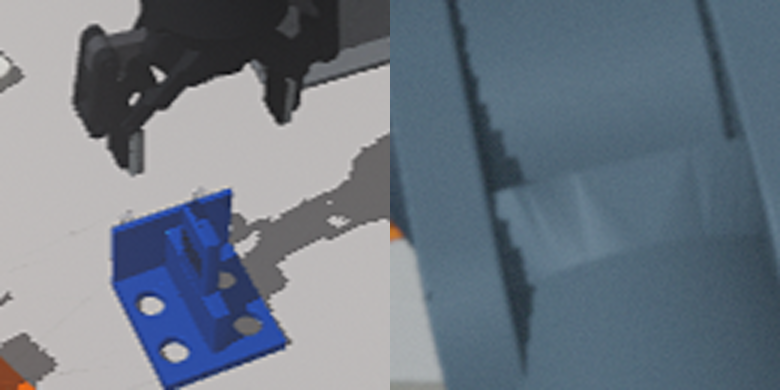

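Left half: the open fingers (about (130,150) and (285,105) in the crop) stand across the tongue at (190,235) above the holder, with no contact. The right half is hidden by the arm. I'll descend and grip.

Emit:
{"api": "play_rows", "payload": {"targets": [0,0,0,0,-0.002,0.037,1,0,0,0,0,0,0.037,1,0,0,0,0,0,0.037,1,0,0,0,0,0,0,1,0,0,0,0,0,0,0,0,0,0,0,0,0,0,0,0,0,0,0,0,0,0,0,0,0,0,0,0,0,0,0,0,0,0,0,0,0,0,0,0,0,0], "grip_force": 50}}

```text
clock: 6.98
eef_pos: [0.5118, 0.1857, 0.0546]
ee_rot: [[-0.998, 0.062, -0.0], [0.062, 0.998, 0.001], [0.0, 0.001, -1.0]]
ft_force: [-0.9, 2.4, 3.2]
opening: 0.133
gripper_force: 52.4
```

```bash
python3 rel.py .512 .1866 .054 3.0756;python3 - <<'E'
from fit import *
from cell import grab_frame
im=grab_frame("scene")[:,:,::-1];cv2.imwrite("pics/grip.png",cv2.resize(im[210:350,250:420],None,fx=3,fy=3))
E
```

```text
t 6.975 pos [0.5118 0.1857 0.0546] F [-0.9415  2.4093  3.1908] open 0.1325506712554104
turn [ 0.0012 -0.0001  0.0035] shift(tool) [-0.0002  0.001   0.0006] world [ 0.0002  0.0009 -0.0006]
```

View pics/grip.png

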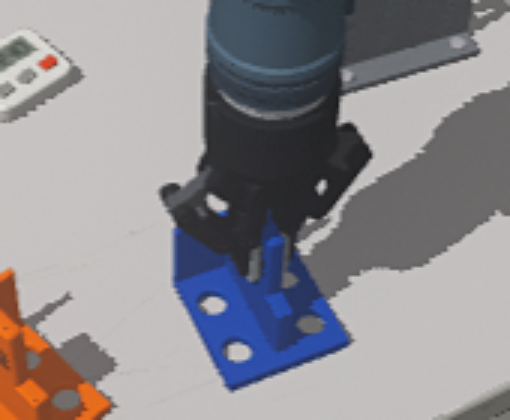

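The pads have closed on the tongue (near (270,260) in the crop), and the orange holder is untouched. Next I lift, turn and move in front of the panel.

Emit:
{"api": "play_rows", "payload": {"targets": [0,0,0,0,0,-0.031,0,0,0,0,0,0,-0.031,0,0,0,0,0,0,-0.031,0,0,0,0,0,0,-0.031,0,0,0,0.048,0,0,0,0,0,0,0,-0.0144,-0.0368,0,0,0,0,0,-0.0144,-0.0368,0,0,0,0,0,-0.0144,-0.0368,0,0,0,0,0,-0.0144,-0.0368,0,0,0,0,0,-0.0144,-0.0368,0,0]}}

```text
clock: 8.28
eef_pos: [0.5618, -0.007, 0.1768]
ee_rot: [[-0.994, 0.111, -0.004], [0.111, 0.994, 0.0], [0.004, -0.0, -1.0]]
ft_force: [1.7, -0.1, -2.7]
opening: 0.132
gripper_force: 51.6
```

Emit:
{"api": "play_rows", "payload": {"targets": [0,0,0,0,0,0,0,0,0,0,0,0,0,0]}}

```text
clock: 8.52
eef_pos: [0.5617, -0.0055, 0.177]
ee_rot: [[-0.994, 0.111, -0.003], [0.111, 0.994, 0.001], [0.003, 0.001, -1.0]]
ft_force: [-0.3, -0.2, -2.8]
opening: 0.132
gripper_force: 51.6
```

```bash
python3 rel.py .6227 -.0115 .1786 3.0316;python3 - <<'E'
from cell import grab_frame
import cv2,numpy as np
im=grab_frame("scene")[:,:,::-1];b=grab_frame("top")[:,:,::-1]
cv2.imwrite("pics/ins.png",np.hstack([cv2.resize(im[140:270,310:440],(400,400),interpolation=cv2.INTER_CUBIC),cv2.resize(b[140:270,370:500],(400,400),interpolation=cv2.INTER_CUBIC)]))
E
```

```text
t 8.525 pos [ 0.5617 -0.0055  0.177 ] F [-0.3188 -0.1799 -2.7909] open 0.13217072180164505
turn [ 0.0007 -0.0034 -0.0012] shift(tool) [-0.0612  0.0008 -0.0018] world [ 0.061  -0.006   0.0016]
```

View pics/ins.png

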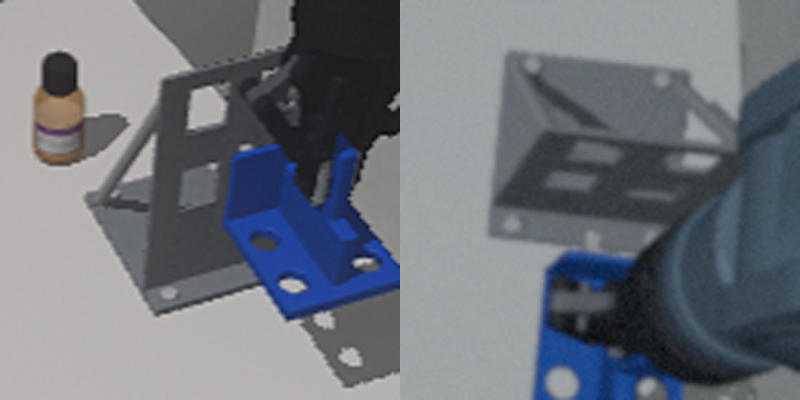

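```bash
python3 - <<'E'
from fit import *
p=[.5617,-.0055,-.111]
for c in C:
    print(c,proj(c,place(p,[[.064,.026,.1764],[.045,.026,.1764],[.064,-.026,.1764],[.045,.042,.1844],[-.045,.042,.1224],[-.045,-.042,.1224]])).round(1).tolist())
    print(" slots",proj(c,place([.6674,-.0163,-.108],[[0,.040,.150],[0,.012,.150],[0,.04,.188],[0,-.04,.15]])).round(1).tolist())
E
echo obs top tab tip 432.7 216, plate corner "(546..553,258..268)->" 419 224; echo scene plate topleft 386 191 , front-left 404 243
```

```text
scene [[387.6, 185.1], [392.0, 191.3], [411.3, 178.9], [385.0, 190.2], [402.7, 244.9], [441.6, 233.3]]
 slots [[370.3, 183.6], [382.7, 180.4], [371.9, 169.1], [405.3, 174.5]]
top [[433.5, 211.1], [432.4, 222.1], [464.1, 214.8], [423.9, 220.1], [412.2, 275.7], [459.4, 281.6]]
 slots [[423.9, 189.9], [439.7, 191.7], [428.4, 184.4], [469.2, 195.1]]
obs top tab tip 432.7 216, plate corner (546..553,258..268)-> 419 224
scene plate topleft 386 191 , front-left 404 243
```

Emit:
{"api": "play_rows", "payload": {"targets": [0,-0.003,0,0,0,-0.002,0,0,0,0,-0.012,0,0,0,0,0,0,-0.012,0,0,0,0,0,0,-0.012,0,0,0,0,0,0,-0.01,0,0,0,0,0,0,-0.006,0,0,0,0,0,0,0,0,0,0]}}

```text
clock: 9.5
eef_pos: [0.6148, -0.0115, 0.1799]
ee_rot: [[-0.994, 0.111, 0.002], [0.111, 0.994, 0.0], [-0.002, 0.0, -1.0]]
ft_force: [-0.8, 0.5, -2.9]
opening: 0.13
gripper_force: 51.6
```

```bash
python3 rel.py .6227 -.0115 .1786 3.0316;python3 - <<'E'
from cell import grab_frame
import cv2,numpy as np
im=grab_frame("scene")[:,:,::-1];b=grab_frame("top")[:,:,::-1]
cv2.imwrite("pics/ins2.png",np.hstack([cv2.resize(im[140:240,320:420],(400,400),interpolation=cv2.INTER_CUBIC),cv2.resize(b[150:250,390:490],(400,400),interpolation=cv2.INTER_CUBIC)]))
E
```

```text
t 9.5 pos [ 0.6148 -0.0115  0.1799] F [-0.7642  0.4859 -2.9394] open 0.1301810146305756
turn [ 0.0005  0.0019 -0.0009] shift(tool) [-0.0079  0.0009  0.0013] world [ 0.0079  0.     -0.0013]
```

View pics/ins2.png

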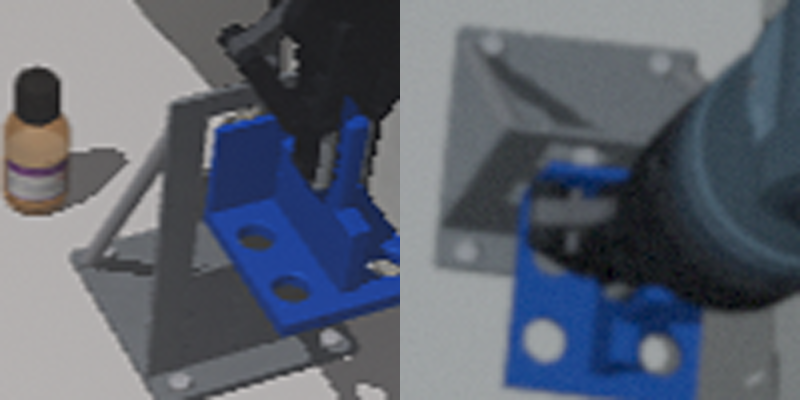

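The left tab shows inside the upper slot (right crop, about (585,155)), centred and without contact force. I'll creep in to contact.

Emit:
{"api": "play_rows", "payload": {"targets": [0,0,0,-0.0025,0,0,0,0,0,0,-0.0025,0,0,0,0,0,0,-0.0015,0,0,0,0,0,0,0,0,0,0]}}

```text
clock: 10.1
eef_pos: [0.6209, -0.0121, 0.1801]
ee_rot: [[-0.994, 0.111, 0.002], [0.111, 0.994, 0.0], [-0.002, 0.001, -1.0]]
ft_force: [0.2, -1.1, -3.1]
opening: 0.13
gripper_force: 51.6
```

Emit:
{"api": "play_rows", "payload": {"targets": [0,0,0,-0.0015,0,0,0,0,0,0,0,0,0,0]}}

```text
clock: 10.35
eef_pos: [0.6211, -0.0122, 0.18]
ee_rot: [[-0.994, 0.11, -0.0], [0.11, 0.994, 0.0], [0.0, 0.0, -1.0]]
ft_force: [-4.9, -1.2, 0.4]
opening: 0.132
gripper_force: 51.9
```

Emit:
{"api": "play_rows", "payload": {"targets": [0,0,0,-0.0015,0,0,0,0,0,0,0,0,0,0]}}

```text
clock: 10.6
eef_pos: [0.6213, -0.0122, 0.1798]
ee_rot: [[-0.994, 0.11, -0.003], [0.11, 0.994, 0.0], [0.003, 0.0, -1.0]]
ft_force: [-8.2, 0.5, 2.4]
opening: 0.131
gripper_force: 52.2
```

Emit:
{"api": "play_rows", "payload": {"targets": [0,0,0,0.002,0,0,0,0,0,0,0,0,0.004,0,0,0,0,0,0,0.004,0,0,0,0,0,0,0.004,0,0,0,0,0,0,0.004,0,0,0,0,0,0,0.003,0,0,0,0,0,0,0,0]}}

```text
clock: 11.48
eef_pos: [0.6211, -0.0118, 0.1605]
ee_rot: [[-0.994, 0.11, 0.001], [0.11, 0.994, 0.001], [-0.0, 0.001, -1.0]]
ft_force: [-5.1, 0.9, -1.9]
opening: 0.133
gripper_force: 51.6
```

Emit:
{"api": "play_rows", "payload": {"targets": [0,0,0,0,0,0.0015,0,0,0,0,0,0,0.0015,0,0,0,0,0,0,0,0]}}

```text
clock: 11.85
eef_pos: [0.6212, -0.0119, 0.158]
ee_rot: [[-0.994, 0.11, 0.001], [0.11, 0.994, 0.001], [-0.001, 0.001, -1.0]]
ft_force: [-5.8, 0.2, 0.2]
opening: 0.134
gripper_force: 52.0
```

Emit:
{"api": "play_rows", "payload": {"targets": [0,0,0,0,0,0.001,0,0,0,0,0,0,0,0]}}

```text
clock: 12.1
eef_pos: [0.6212, -0.0119, 0.1572]
ee_rot: [[-0.994, 0.11, 0.001], [0.11, 0.994, 0.001], [-0.001, 0.001, -1.0]]
ft_force: [-5.5, 1.0, 0.8]
opening: 0.129
gripper_force: 52.2
```

Emit:
{"api": "play_rows", "payload": {"targets": [0,0,0,0,0,0.001,0,0,0,0,0,0,0,0]}}

```text
clock: 12.35
eef_pos: [0.6212, -0.0119, 0.1565]
ee_rot: [[-0.994, 0.11, 0.001], [0.11, 0.994, 0.001], [-0.001, 0.001, -1.0]]
ft_force: [-6.7, 0.7, 3.0]
opening: 0.133
gripper_force: 52.3
```

Emit:
{"api": "play_rows", "payload": {"targets": [0,0,0,0,0,0.001,0,0,0,0,0,0,0,0]}}

```text
clock: 12.6
eef_pos: [0.6212, -0.0119, 0.1564]
ee_rot: [[-0.994, 0.11, 0.002], [0.11, 0.994, 0.0], [-0.002, 0.001, -1.0]]
ft_force: [-9.2, 0.9, 7.1]
opening: 0.139
gripper_force: 53.0
```

Emit:
{"api": "play_rows", "payload": {"targets": [0,0,0,0.001,0,-0.001,0,0,0,0,0,0,0,0.3,0,0,0,0,0,0,0.6,0,0,0,0,0,0,0.6,0,0,0,0,0,0,0.6]}}

```text
clock: 13.22
eef_pos: [0.6213, -0.0122, 0.1563]
ee_rot: [[-0.994, 0.111, 0.003], [0.111, 0.994, 0.0], [-0.003, 0.0, -1.0]]
ft_force: [-0.7, 0.3, 0.0]
opening: 0.598
gripper_force: 0.0
```

Emit:
{"api": "play_rows", "payload": {"targets": [0,0,0,0,0,-0.01,0.6,0,0,0,0,0,-0.02,0.6,0,0,0,0,0,-0.03,0.6,0,0,0,0.03,0,-0.03,0.6,0,0,0,0.05,0,-0.02,0.6,0,0,0,0.05,0,-0.01,0.6,0,0,0,0.05,0,0,0.6,0,0,0,0,0.05,0,0.6,0,0,0,0,0.05,0,0.6,0,0,0,0,0,0,0.6]}}

```text
clock: 14.48
eef_pos: [0.4529, 0.1096, 0.2766]
ee_rot: [[-0.994, 0.106, 0.004], [0.106, 0.994, 0.001], [-0.004, 0.001, -1.0]]
ft_force: [-0.6, -0.8, 0.3]
opening: 0.6
gripper_force: 0.0
```

Run:
```python
from fit import *
from cell import grab_frame,arm
s=arm.get_state();print(s["clock"],s["eef_pos"],s["ft_force"])
im=grab_frame("scene")[:,:,::-1];b=grab_frame("top")[:,:,::-1]
cv2.imwrite("pics/end.png",np.hstack([cv2.resize(im[145:245,320:420],(400,400),interpolation=cv2.INTER_CUBIC),cv2.resize(b[150:250,390:490],(400,400),interpolation=cv2.INTER_CUBIC)]))
p=[.6212,-.0119,-.11]
L=[[.045,.042,.164],[.045,-.042,.164],[-.045,.042,.102],[-.045,-.042,.102],[.045,.042,.102]]
for c,o in(("scene",(320,145)),("top",(390,150))):print(c,((proj(c,place(p,L))-o)*4+([400,0] if c=="top" else [0,0])).round().tolist())
```

```text
14.475 [0.45289552 0.10961338 0.27662442] [-0.57543552 -0.79763301  0.28662569]
scene [[202.0, 136.0], [351.0, 97.0], [269.0, 343.0], [418.0, 300.0], [192.0, 226.0]]
top [[539.0, 154.0], [733.0, 177.0], [493.0, 377.0], [676.0, 399.0], [512.0, 187.0]]
```

View pics/end.png

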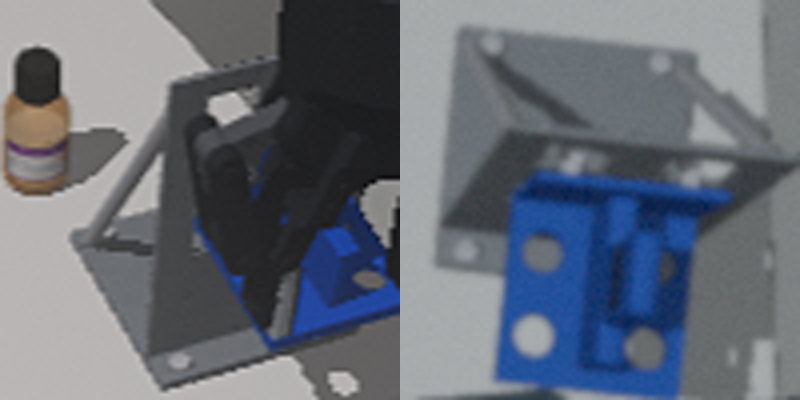

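Emit:
{"api": "play_rows", "payload": {"targets": [0,0,0,0.006,-0.05,0,0.6,0,0,0,0.006,-0.05,0,0.6,0,0,0,0.006,-0.05,0,0.6,0,0,0,0.006,-0.05,0,0.6,0,0,0,0.006,-0.05,0,0.6,0,0,0,0.006,-0.05,0,0.6,0,0,0,0,0,0,0.6]}}

```text
clock: 15.45
eef_pos: [0.3826, -0.1909, 0.2758]
ee_rot: [[-0.993, 0.119, 0.002], [0.119, 0.993, -0.001], [-0.002, -0.001, -1.0]]
ft_force: [0.2, 1.1, 0.1]
opening: 0.6
gripper_force: 0.0
```

Run:
```python
from fit import *
from cell import grab_frame,arm
s=arm.get_state();print(s["clock"],s["eef_pos"],s["ft_force"])
I={c:grab_frame(c)[:,:,::-1].copy() for c in C}
E=[(a,b) for a in range(8) for b in range(a) if bin(a^b).count("1")==1]
tabs=[box(45,64,y-4,y+4,48,54) for y in(-26,26)]
def draw(im,c,p,dz,o,s,bx):
    out=cv2.resize(im[o[1]:o[1]+100,o[0]:o[0]+100],(400,400),interpolation=cv2.INTER_CUBIC)
    for B in bx:
        q=(proj(c,place(p,B+[0,0,dz]))-o+.5)*4
        for a,b in E: cv2.line(out,tuple(map(int,q[a]*16)),tuple(map(int,q[b]*16)),(0,255,255),1,cv2.LINE_AA,4)
    return out
p=[.6212,-.0119,-.11];d=.102
cv2.imwrite("pics/end2.png",np.hstack([draw(I["scene"],"scene",p,d,(320,145),4,HB+tabs),draw(I["top"],"top",p,d,(390,150),4,HB[:2]+tabs)]))
```

```text
15.45 [ 0.38255173 -0.19086403  0.2757511 ] [0.24815222 1.13289077 0.0751123 ]
```

View pics/end2.png

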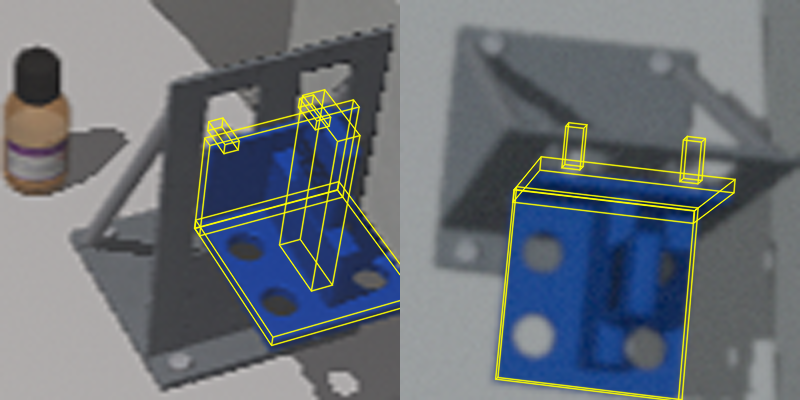

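The overlay of the level, hung model matches the holder in both views. The hooks show inside the upper slots (left crop, about (222,130) and (312,105)), and the gripper is well clear.

```bash
python3 -c "
from cell import workorder;print(workorder.job_done())"
```

```text
the job is handed in; nothing more can be done
None
```

The blue holder hangs level in the upper pair of slots with its hooks seated. The gripper is clear, the orange holder was left where it stood, and the job was handed in at about 15.5 s on the robot clock.

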